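# Find the loaded tumbling barrel by weight and start the tumbler

## Robot

A 7-joint arm with a two-finger parallel gripper is mounted at the origin on the work surface. World frame = base frame: x ahead of the robot, y to its left, z up, the work surface at z = 0. Lengths are in m, angles in degrees, forces in N, time in s.
With the tool pointing down it reaches from about 0.425 to 0.875 m from the base axis. Payload 4.7 kg.
Tool frame: the origin (TCP) lies at the centre of the arm's flange, where the gripper is bolted on; the fingertips stand 182 mm ahead of it and the grasp point (between the pads) lies 164 mm ahead of it; z points along the fingers, x is the direction in which the jaws open and shut, and the axes are right-handed (so a half turn about z gives the same grasp; the last joint's range is limited). The gripper opens to 87 mm and grips with 3 to 60 N. Pads are 19 mm wide; open, the fingers measure 117 mm over their backs; the gripper's body (75 mm by 190 mm) begins 51 mm behind the grasp point.
Start: joints at [-70.468, 18.392, -4.016, 83.108, 1.295, 78.541, -3.26], TCP at [0.209, 0.616, 0.405] pointing down, gripper open.
Joint ranges: [-163.93, 163.93], [-17.29, 119.83], [-79.2, 71.16], [3.27, 140.29], [-89.18, 269.18], [5.43, 117.66], [-154.24, 154.24]. Speed limits (degrees/s): [147.25, 147.25, 180, 180, 180, 180, 180].

## Interface

Orientations are given as [roll, pitch, yaw] about the fixed x, y, z axes, in that order (R = Rz(yaw) Ry(pitch) Rx(roll)).
In Python, from cell import env gives the robot as it stands. The module is installed in compiled form; this text tells all that it offers.
- The arm moves only by the tool carry_out, never from a script. Its argument "increments" is a list of rows, each a list of 5 numbers: the shift along the world's x, y, z in m, then the turn about the world's z in degrees, then the gripper's target within -1 to 1 (shut at 1, half-way at 0, fully open at -1). In form: [[dx, dy, dz, spin, jaw], ...]. A call has 1 to 20 rows; each row is the pose to reach, as a shift and turn from the pose commanded when the call began; what a row does not reach only later rows make up. A row lasts 1/10 s, in which the tool goes at most 50 mm and 8.59 degrees, less where a joint would pass 70% of its speed; a pose out of reach is approached as far as the arm can. A call with a gripper value outside its range is refused whole. The fingers move at their own pace and stop on an object; "grip_force" is the grip in N (left out, the last holds). Time passes only in rows, so rows that repeat a pose let the fingers close. It gives the time, the measured TCP pose, the force and the opening at its end, in the units of the state.
- env.get_obs(): the state, without advancing time (a new reading comes with each control period).
- env.read_camera(name): name is "side" or "top" or "wrist"; returns (picture, depth): 420x560x3 uint8, red, green, blue; 420x560 float32, m along the optical axis (not along the pixel's ray), 0 where there is no reading.
- env.get_calibration(name): a dict with "K" (3x3 intrinsics, pixels), "k1" (the pictures are not rectified: a ray, as slopes to the right and down, at radius r is drawn at 1 + k1 r^2 times it, then the intrinsics apply), "camera_from_world" (4x4, takes a point from world to camera coordinates); the wrist camera has in their place "T_tool_cam" (4x4, takes a point from camera to tool coordinates, whose origin is the TCP and whose axes are the tool frame's). Camera axes: x right, y down, z forward; pixel columns grow to the right and rows downward; lengths in m; the calibration is good to about 2 mm. A picture is of the moment at which its call begins: read the wrist's pose just before it. get_calibration takes no time and is no camera call.
- env.sign_off(): hands the job in, once; it reports no verdict.
The state is a dict: "time_s": time; "qpos": joint angles; "joint_velocities": joint speeds; "effort": joint torques, N m; "tool_pos": TCP position; "tool_rot": TCP orientation; "force": force on the tool from outside, world axes, zero at the start; "wrist_torque": the same for the moment, N m; "grip_width": finger opening in m.
Only numpy, scipy, OpenCV 4.12 (cv2) and the standard library are available. Lean on these libraries where they do the work, as an engineer would, in place of code of your own. Each camera call takes 0.05 s, during which the arm holds its last target.

## Task

One of the three identical closed tumbling barrels is loaded and the other two are empty; they look the same, so find the loaded one by its weight. Lay it gently along the two rollers of the tumbling machine, with each empty barrel left lying on its own wooden rest, and then swing the machine's red switch lever fully over, away from the robot. Do not disturb the mug, the bur block or the jar.

Things in the scene. Friction and masses are not known exactly. Their poses are not given: they have to be found in the camera images.
- barrel_1: closed blue round barrel with black bands and steel end hubs, lying; 58 mm diameter, 110 mm long (122 mm over the hubs); origin at its centre, x along its long axis. Empty it weighs about 0.25 kg, loaded about 0.7 kg; loads are out of sight and differ from start to start
- barrel_2: closed blue round barrel with black bands and steel end hubs, lying; 58 mm diameter, 110 mm long (122 mm over the hubs); origin at its centre, x along its long axis. Empty it weighs about 0.25 kg, loaded about 0.7 kg; loads are out of sight and differ from start to start
- barrel_3: closed blue round barrel with black bands and steel end hubs, lying; 58 mm diameter, 110 mm long (122 mm over the hubs); origin at its centre, x along its long axis. Empty it weighs about 0.25 kg, loaded about 0.7 kg; loads are out of sight and differ from start to start
- rest_1_seat (a point): where this barrel's centre lies on its own wooden V rest (rest N belongs to barrel N), 45 mm above the bench; x runs along the rest (and the barrel's long axis). The rest is fixed, 120 x 66 mm, with two V saddles 45 mm either side of its middle, up to 30 mm high, free between them for fingers
- rest_2_seat (a point): where this barrel's centre lies on its own wooden V rest (rest N belongs to barrel N), 45 mm above the bench; x runs along the rest (and the barrel's long axis). The rest is fixed, 120 x 66 mm, with two V saddles 45 mm either side of its middle, up to 30 mm high, free between them for fingers
- rest_3_seat (a point): where this barrel's centre lies on its own wooden V rest (rest N belongs to barrel N), 45 mm above the bench; x runs along the rest (and the barrel's long axis). The rest is fixed, 120 x 66 mm, with two V saddles 45 mm either side of its middle, up to 30 mm high, free between them for fingers
- cradle (a point): where the centre of a barrel lies once it rests on the tumbling machine's two rollers, 94 mm above the bench; y runs along the rollers, x across them away from the robot, z up. Rollers: black, 20 mm diameter, 154 mm long, 44 mm apart, tops 72 mm above the bench; upright end plates 154 mm apart, 78 mm high
- tumbler: the grey tumbling machine, fixed; origin under the middle of the rollers at bench height, y along the rollers; housing 150 mm wide in x, from y = -190 to +95 mm, deck 42 mm high
- switch (a joint): angle of the red switch lever on the machine's deck beyond the -y end of the rollers (at x = 0, y = -135 mm in the machine's frame): 0 = off, leaning towards the robot (-x of the machine), 1.0 = fully on, leaning away (+x); it stays where it is left
- switch_tip (a point): outer end of the red switch lever, about 80 mm from its pivot; it swings about the machine's y axis
- mug: steel mug, 76 mm diameter, 90 mm high, bystander; origin under its centre
- bur_block: green block with burs, 100 x 60 mm, about 85 mm high, bystander; origin under its centre
- jar: amber glass jar with steel lid, 68 mm diameter, 85 mm high, bystander; origin under its centre
There are look-alikes about, which are no part of the job. What is shaped like the part that bears rest_2_seat but green is not meant.

How it is judged:
By the outcome, as a careful person would: the job done as asked, in the order asked, and still so for the second after the job is handed in, with the robot touching nothing.
It also fails if it takes over 72 s, if anything falls off the work surface, if the arm or the gripper's body presses on something with over 40 N, if the wrist force passes 120 N, or if a joint passes its speed limit or range.

## Working session

There is one attempt and no reset: what is moved stays moved. The work goes in short steps, Python scripts to look and compute and a tool call to move; the robot and the scene stay as the last step left them, time stands still between calls to the robot, and variables do not carry over. Pictures are saved under pics/ and viewed, and the job is handed in when it is done.

Besides the shell and the picture viewer there is one more tool, called after "Call:" as a command line: name --pt "numbers of a row" for each row, then --argument value for the rest. carry_out: Moves the arm, as the interface text tells. Its arguments: {"type":"object","properties":{"increments":{"type":"array"},"grip_force":{"type":"number"}},"required":["increments"]}

```bash
mkdir -p pics; ls; cat > h.py <<'E'
import numpy as np, cv2
from cell import env
from scipy.spatial.transform import Rotation as R
def snap(n,f):
    o=env.get_obs(); p,d=env.read_camera(n); np.savez('pics/'+f+'.npz',p=p,d=d,tp=o['tool_pos'],tr=o['tool_rot'])
    cv2.imwrite('pics/'+f+'.png',p[:,:,::-1]); return p,d
def cam_world(n,tp=None,tr=None):
    c=env.get_calibration(n)
    if n=='wrist':
        T=np.eye(4);T[:3,:3]=R.from_euler('xyz',tr,degrees=True).as_matrix();T[:3,3]=tp
        return T@np.array(c['T_tool_cam']),c
    return np.linalg.inv(np.array(c['camera_from_world'])),c
def rays(n,uv,c):
    K=np.array(c['K'],float);uv=np.array(uv,float).reshape(-1,2)
    s=np.c_[(uv[:,0]-K[0,2])/K[0,0],(uv[:,1]-K[1,2])/K[1,1]]
    q=s.copy()
    for _ in range(20): q=s/(1+c['k1']*(q**2).sum(1,keepdims=True))
    return np.c_[q,np.ones(len(q))]
def cloud(n,f):
    z=np.load('pics/'+f+'.npz');d=z['d'];H,W=d.shape
    W2C,c=cam_world(n,z['tp'],z['tr'])
    u,v=np.meshgrid(np.arange(W),np.arange(H))
    r=rays(n,np.c_[u.ravel(),v.ravel()],c)*d.reshape(-1,1)
    w=r@W2C[:3,:3].T+W2C[:3,3]; w[d.ravel()==0]=np.nan
    return w.reshape(H,W,3),z['p']
def onplane(n,f,uv,h):
    z=np.load('pics/'+f+'.npz');T,c=cam_world(n,z['tp'],z['tr'])
    r=rays(n,uv,c)@T[:3,:3].T; return T[:3,3]+r*((h-T[2,3])/r[:,2])[:,None]
E
python3 - <<'E'
from h import *
print(env.get_obs())
snap('top','top0');snap('side','side0');snap('wrist','wr0')
for n in('top','side'):print(np.round(cam_world(n)[0],3))
E
```

```text
pics
{'time_s': 0.0, 'qpos': array([-70.46917658,  18.43896273,  -4.01602412,  83.17513233,
         1.29223437,  78.53918858,  -3.26063002]), 'joint_velocities': array([ 0.01534329, -0.04297062, -0.0380786 ,  0.01698615, -0.01842233,
       -0.01648853,  0.00062795]), 'effort': array([-1.76418282e-03, -4.91292429e+01, -4.04916890e-01, -3.12526774e+01,
       -6.40500477e-02,  4.34371771e-02,  2.00525628e-04]), 'tool_pos': array([0.20859768, 0.61540461, 0.4036603 ]), 'tool_rot': array([1.79997174e+02, 1.08194172e-01, 7.12782140e+01]), 'force': array([ 0.34570216, -0.95818702, -0.45192305]), 'wrist_torque': array([-0.01917368, -0.04547306,  0.02633327]), 'grip_width': 0.08703482458570683}
[[-0.043 -0.978  0.207  0.204]
 [-0.999  0.043 -0.005  0.05 ]
 [-0.004 -0.207 -0.978  1.792]
 [ 0.     0.     0.     1.   ]]
[[ 0.994 -0.064  0.092  0.396]
 [-0.112 -0.582  0.805 -1.15 ]
 [ 0.002 -0.811 -0.586  0.961]
 [ 0.     0.     0.     1.   ]]
```

View pics/top0.png

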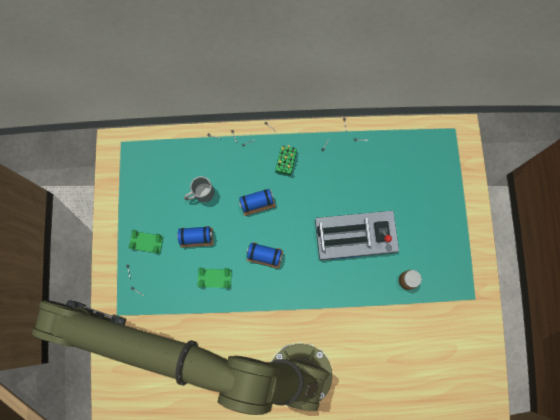

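View pics/side0.png

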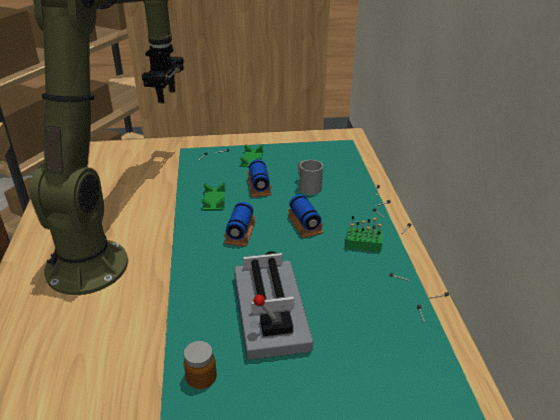

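View pics/wr0.png

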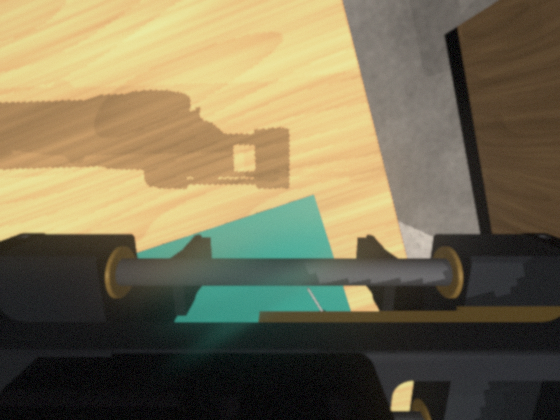

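The top view shows three blue barrels on brown rests at (257,201), (195,236) and (265,254). The two green rests at (146,242) and (215,279) are empty look-alikes. The machine is at (357,236), with its red knob at (388,238). The jar is at (410,280), the mug at (201,190) and the bur block at (286,160). Next I'll measure them.

```bash
python3 - <<'E'
from h import *
for n,f in(('top','top0'),('side','side0')):
    w,p=cloud(n,f); hsv=cv2.cvtColor(p,cv2.COLOR_RGB2HSV)
    m=((hsv[...,0]>108)&(hsv[...,0]<130)&(hsv[...,1]>150)&(hsv[...,2]>50)&(w[...,2]>0.0)).astype(np.uint8)
    k,l,s,c=cv2.connectedComponentsWithStats(m)
    for i in range(1,k):
        if s[i,4]<60: continue
        q=w[l==i];q=q[np.isfinite(q[:,0])]
        r=cv2.minAreaRect((q[:,:2]*1000).astype(np.float32))
        print(n,c[i].round(1),s[i,4],'rect',np.round(r[0],1),np.round(r[1],1),round(r[2],1),'zmax',np.percentile(q[:,2],98).round(4),'med',np.median(q,0).round(3))
w,p=cloud('top','top0')
# image heights around table
print('table',w[215,300],w[300,300])
for nm,uv in dict(knob=(388,238),jar=(410,279),mug=(203,188),bur=(286,160)).items(): print(nm,w[uv[1],uv[0]].round(3))
m=cv2.resize(p[195:280,300:440],None,fx=5.5,fy=5.5,interpolation=cv2.INTER_CUBIC);cv2.imwrite('pics/c1.png',m[:,:,::-1])
p=np.load('pics/side0.npz')['p']
m=cv2.resize(p[235:400,170:340],None,fx=3.6,fy=3.6,interpolation=cv2.INTER_CUBIC);cv2.imwrite('pics/c2.png',m[:,:,::-1])
m=cv2.resize(p[135:255,190:400],None,fx=3.8,fy=3.8,interpolation=cv2.INTER_CUBIC);cv2.imwrite('pics/c3.png',m[:,:,::-1])
E
```

```text
top [255.8 199.4] 243 rect [620.  127.8] [45.3 70.3] 12.6 zmax 0.0798 med [0.618 0.127 0.07 ]
top [193.3 234.7] 253 rect [500.9 351.1] [48.4 71.8] 2.3 zmax 0.0796 med [0.501 0.352 0.069]
top [263.3 254. ] 289 rect [423.9 107.7] [71.2 49.6] 73.7 zmax 0.0789 med [0.423 0.108 0.069]
side [257.5 170.7] 256 rect [501.6 351.3] [ 51.4 118.7] 1.2 zmax 0.0764 med [0.498 0.344 0.069]
side [300.8 205.6] 307 rect [612.4 137.4] [48.1 99.6] 15.7 zmax 0.0767 med [0.608 0.132 0.069]
side [241.  215.9] 382 rect [430.1 106. ] [116.5  52.4] 74.6 zmax 0.0759 med [0.433 0.099 0.069]
side [308.4 217.4] 80 rect [630.   81.3] [50.1 17.6] 14.6 zmax 0.0751 med [0.621 0.078 0.067]
table [ 5.69633033e-01 -2.87889763e-02 -2.18922809e-04] [ 0.26201572 -0.01345023  0.00266638]
knob [ 0.448 -0.312  0.151]
jar [ 0.312 -0.393  0.083]
mug [0.686 0.325 0.004]
bur [0.771 0.014 0.033]
```

View pics/c1.png

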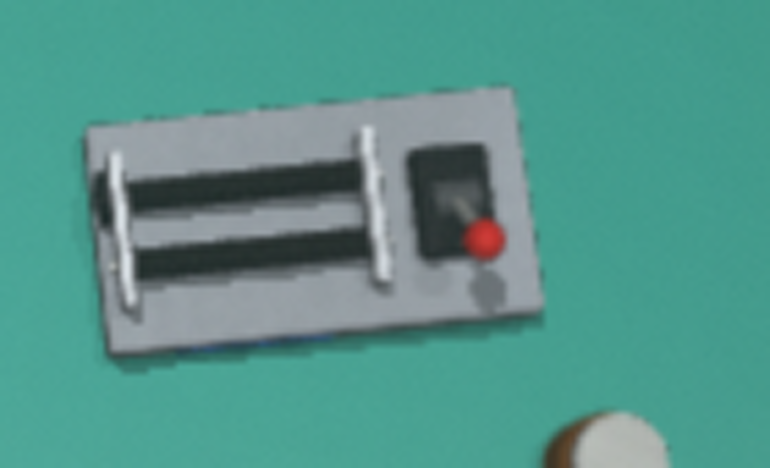

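View pics/c2.png

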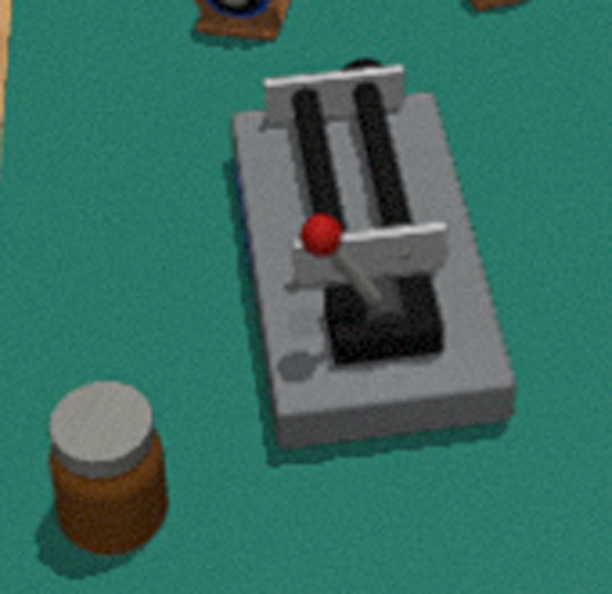

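View pics/c3.png

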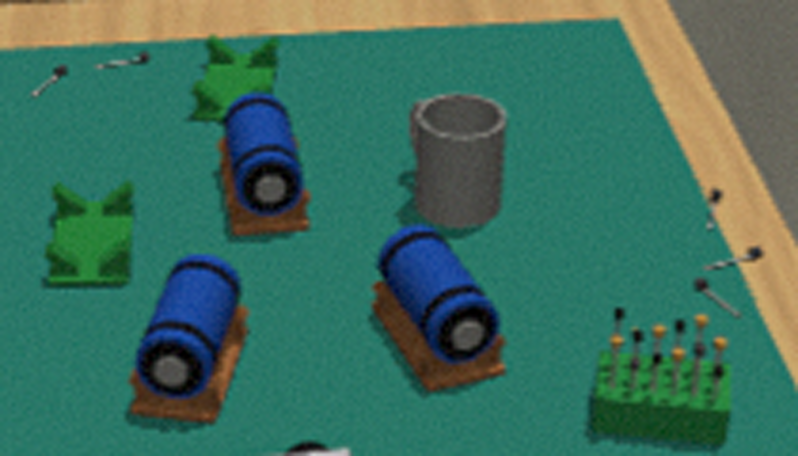

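```bash
cat > fit.py <<'E'
from h import *
from scipy.optimize import least_squares
def barrels(srcs,seeds):
    for cx,cy,yaw in seeds:
        for names in srcs+[sum(srcs,[])] if len(srcs)>1 else srcs:
            P=[]
            for n,f in names:
                w,p=cloud(n,f); hsv=cv2.cvtColor(p,cv2.COLOR_RGB2HSV)
                m=(hsv[...,0]>108)&(hsv[...,0]<130)&(hsv[...,1]>130)&(w[...,2]>0.04)&(np.hypot(w[...,0]-cx,w[...,1]-cy)<.09)
                P.append(w[m])
            P=np.concatenate(P)
            def res(t):
                a=np.array([np.cos(t[2]),np.sin(t[2])]);d=P[:,:2]-t[:2]
                return np.hypot(d@[-a[1],a[0]],P[:,2]-t[3])-.029
            s=least_squares(lambda t:np.r_[res(t),(t[3]-.045)],[cx,cy,np.radians(yaw),.045],loss='soft_l1',f_scale=.003)
            t=s.x;a=np.array([np.cos(t[2]),np.sin(t[2])]);al=(P[:,:2]-t[:2])@a
            lo,hi=np.percentile(al,[1,99]);c=t[:2]+a*(lo+hi)/2
            print([n for n,_ in names],'c',c.round(4),'yaw',np.degrees(t[2]).round(2),'z',t[3].round(4),'ext',(hi-lo).round(4),len(P),'rms',np.std(res(t)).round(4))
E
python3 - <<'E'
from fit import *
barrels([[('top','top0')],[('side','side0')]],[(.615,.13,102.6),(.5,.35,92),(.427,.105,73)])
w,p=cloud('top','top0')
m=(abs(w[...,2]-.042)<.006)&(w[...,1]<-.02)&(w[...,1]>-.42)&(w[...,0]>.3)&(w[...,0]<.65)
k,l,s,c=cv2.connectedComponentsWithStats(m.astype(np.uint8));i=1+np.argmax(s[1:,4])
q=w[l==i];r=cv2.minAreaRect((q[:,:2]*1000).astype(np.float32));print('deck top',r,np.median(q[:,2]))
w2,p2=cloud('side','side0')
m=(abs(w2[...,2]-.042)<.006)&(w2[...,1]<-.02)&(w2[...,1]>-.42)&(w2[...,0]>.3)&(w2[...,0]<.65)
k,l,s,c=cv2.connectedComponentsWithStats(m.astype(np.uint8));i=1+np.argmax(s[1:,4])
q=w2[l==i];r=cv2.minAreaRect((q[:,:2]*1000).astype(np.float32));print('deck side',r,np.median(q[:,2]))
for n,(w,p) in dict(top=(w,p),side=(w2,p2)).items():
    hsv=cv2.cvtColor(p,cv2.COLOR_RGB2HSV);m=((hsv[...,0]<5)|(hsv[...,0]>175))&(hsv[...,1]>180)&(hsv[...,2]>90)&(w[...,2]>.06)&(w[...,1]<0)
    print(n,'knob',np.median(w[m],0),m.sum(),w[m].min(0),w[m].max(0))
# corners on z=.042 plane from top picture crop
uv=np.array([[88,128],[513,88],[543,308],[110,352]])/5.5+[300,195]-.4
print(onplane('top','top0',uv,.042).round(4))
uv=np.array([[116,150],[133,312],[365,125],[384,285]])/5.5+[300,195]-.4
print('plates tops',onplane('top','top0',uv,.078).round(4))
E
```

```text
['top'] c [0.6218 0.1283] yaw 105.05 z 0.0444 ext 0.1073 316 rms 0.0037
['side'] c [0.623  0.1279] yaw 104.27 z 0.044 ext 0.1123 410 rms 0.0023
['top', 'side'] c [0.6228 0.1277] yaw 104.41 z 0.0442 ext 0.1108 726 rms 0.003
['top'] c [0.5037 0.3518] yaw 93.34 z 0.0435 ext 0.1066 322 rms 0.0037
['side'] c [0.5045 0.3492] yaw 90.9 z 0.0445 ext 0.1122 276 rms 0.0025
['top', 'side'] c [0.5042 0.3495] yaw 91.66 z 0.044 ext 0.1118 598 rms 0.0033
['top'] c [0.4268 0.1059] yaw 73.95 z 0.0437 ext 0.1067 367 rms 0.0036
['side'] c [0.4265 0.1054] yaw 73.71 z 0.0443 ext 0.1107 414 rms 0.0023
['top', 'side'] c [0.4267 0.1055] yaw 73.78 z 0.0441 ext 0.1096 781 rms 0.0029
deck top ((482.0087890625, -224.75726318359375), (152.62448120117188, 285.0977478027344), 3.0951578617095947) 0.041332473000821546
deck side ((483.2434387207031, -225.66122436523438), (151.47869873046875, 288.6508483886719), 3.2076058387756348) 0.04139836406682784
top knob [ 0.44839003 -0.31285361  0.14450836] 20 [ 0.44075498 -0.32024191  0.13646889] [ 0.45902778 -0.30656561  0.1515304 ]
side knob [ 0.44974795 -0.320142    0.14205351] 84 [ 0.43929361 -0.32982238  0.06628575] [ 0.46131474 -0.22459718  0.14957156]
[[ 0.5481 -0.082   0.042 ]
 [ 0.5625 -0.3626  0.042 ]
 [ 0.4169 -0.3697  0.042 ]
 [ 0.4018 -0.0879  0.042 ]]
plates tops [[ 0.5261 -0.0963  0.078 ]
 [ 0.4223 -0.1009  0.078 ]
 [ 0.5352 -0.2563  0.078 ]
 [ 0.432  -0.2606  0.078 ]]
```

Each candidate, checked in the crop, is a blue barrel on a brown rest. Green rests are excluded. My estimates are:

| Item | Position (x, y) | Yaw |
|---|---|---|
| Barrel | (0.504, 0.350) | 91.7° |
| Barrel | (0.623, 0.128) | 104.4° |
| Barrel | (0.427, 0.1055) | 73.8° |
| Machine origin | (0.480, -0.178) | 3.1° |

I'll start by hovering over the first barrel.

Call:
carry_out --pt "0.295 -0.266 -0.08 -69.6 -1" --pt "0.295 -0.266 -0.08 -69.6 -1" --pt "0.295 -0.266 -0.08 -69.6 -1" --pt "0.295 -0.266 -0.08 -69.6 -1" --pt "0.295 -0.266 -0.08 -69.6 -1" --pt "0.295 -0.266 -0.08 -69.6 -1" --pt "0.295 -0.266 -0.08 -69.6 -1" --pt "0.295 -0.266 -0.08 -69.6 -1" --pt "0.295 -0.266 -0.08 -69.6 -1" --pt "0.295 -0.266 -0.08 -69.6 -1" --pt "0.295 -0.266 -0.08 -69.6 -1" --pt "0.295 -0.266 -0.08 -69.6 -1" --pt "0.295 -0.266 -0.08 -69.6 -1" --grip_force 25

```text
time_s: 1.45
tool_pos: [0.5025, 0.3513, 0.3251]
tool_rot: [-180.0, 0.0, 1.9]
force: [0.2, 0.1, 0.1]
grip_width: 0.0869
```

```bash
python3 - <<'E'
from fit import *
o=env.get_obs();print(o['time_s'],o['tool_pos'],o['tool_rot'],o['force'],o['qpos'].round(1))
snap('wrist','wr1')
barrels([[('wrist','wr1')]],[(.504,.35,92)])
E
```

```text
1.45 [0.50245867 0.3512915  0.32507605] [-1.79952774e+02  2.90270199e-04  1.88215715e+00] [0.15793205 0.13497416 0.10055593] [-50.7  16.9  15.9  95.1  -5.   68.7 -31.7]
['wrist'] c [0.502  0.3633] yaw 91.87 z 0.0445 ext 0.0896 3222 rms 0.0478
```

View pics/wr1.png

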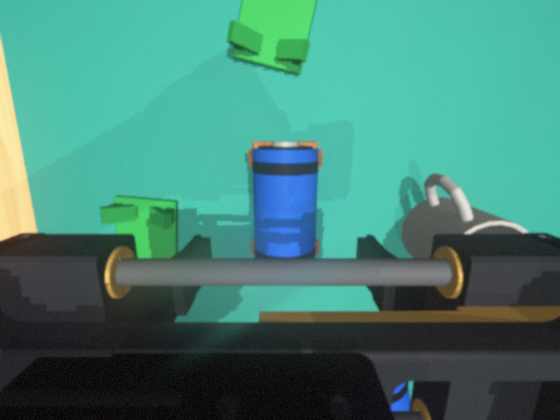

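The wrist view shows the barrel at (285,200), centred between the fingers on its brown rest. Its axis agrees with the estimate, so I'll grasp and weigh it.

Call:
carry_out --pt "0 0 -0.04 0 -1" --pt "0 0 -0.08 0 -1" --pt "0 0 -0.105 0 -1" --pt "0 0 -0.114 0 -1" --pt "0 0 -0.114 0 -1" --pt "0 0 -0.114 0 1" --pt "0 0 -0.114 0 1" --pt "0 0 -0.114 0 1" --pt "0 0 -0.114 0 1" --pt "0 0 -0.114 0 1" --pt "0 0 -0.114 0 1" --pt "0 0 -0.114 0 1" --grip_force 25

```text
time_s: 2.7
tool_pos: [0.5036, 0.3497, 0.2114]
tool_rot: [-180.0, 0.0, 1.7]
force: [-2.8, -1.2, 4.8]
grip_width: 0.0556
```

Call:
carry_out --pt "0 0 0.01 0 1" --pt "0 0 0.03 0 1" --pt "0 0 0.05 0 1" --pt "0 0 0.06 0 1" --pt "0 0 0.06 0 1" --pt "0 0 0.06 0 1" --pt "0 0 0.06 0 1" --pt "0 0 0.06 0 1"

```text
time_s: 3.5
tool_pos: [0.5033, 0.3494, 0.2696]
tool_rot: [179.9, 0.1, 1.7]
force: [0.4, -0.1, -2.3]
grip_width: 0.056
```

```bash
python3 - <<'E'
from h import *
o=env.get_obs();print(o['force'],o['wrist_torque'],o['grip_width'])
snap('side','s1');o=env.get_obs();print(o['force'],o['wrist_torque'])
E
```

```text
[ 0.43924115 -0.13954869 -2.32302239] [-0.0697982   0.03039819  0.02971064] 0.05601890462508502
[ 0.31435681  0.27904302 -1.67361404] [-0.10522429 -0.00728737  0.06633348]
```

View pics/s1.png

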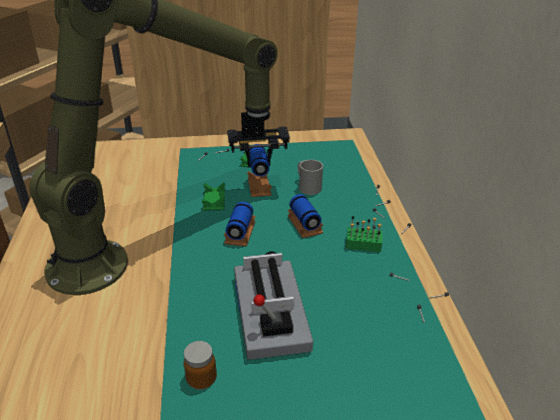

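The barrel is held at (258,163) and reads about 2.3 N, so it is empty. I'll put it back.

Call:
carry_out --pt "0 0 -0.025 0 1" --pt "0 0 -0.045 0 1" --pt "0 0 -0.055 0 1" --pt "0 0 -0.06 0 1" --pt "0 0 -0.06 0 1" --pt "0 0 -0.06 0 1" --pt "0 0 -0.06 0 -1" --pt "0 0 -0.06 0 -1" --pt "0 0 -0.06 0 -1" --pt "0 0 -0.06 0 -1" --pt "0 0 -0.06 0 -1" --pt "0 0 -0.02 0 -1" --pt "0 0 0.02 0 -1" --pt "0 0 0.06 0 -1"

```text
time_s: 4.95
tool_pos: [0.5035, 0.3495, 0.3319]
tool_rot: [180.0, 0.0, 1.7]
force: [0.5, -0.6, -0.5]
grip_width: 0.0872
```

```bash
python3 - <<'E'
from fit import *
snap('side','s2');o=env.get_obs();print(o['force'],o['tool_pos'],o['grip_width'])
barrels([[('side','s2')]],[(.504,.35,92),(.623,.128,104.4),(.427,.1055,73.8)])
E
```

```text
[1.94545661 1.33830884 3.9530635 ] [0.50545242 0.35050823 0.34003941] 0.0866999555214668
['side'] c [0.5046 0.3485] yaw 90.82 z 0.0456 ext 0.1126 347 rms 0.0867
['side'] c [0.6231 0.1275] yaw 103.73 z 0.0443 ext 0.1124 394 rms 0.0024
['side'] c [0.4266 0.1046] yaw 73.28 z 0.0444 ext 0.1105 418 rms 0.0022
```

View pics/s2.png

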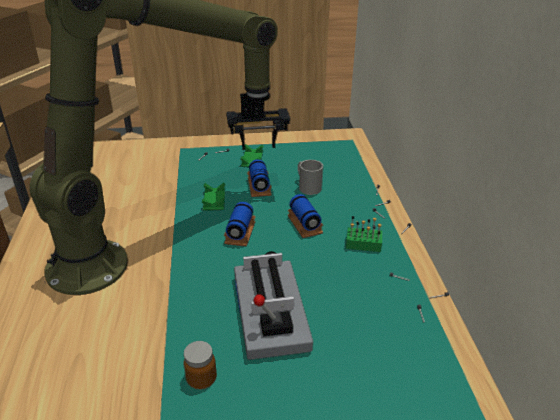

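Barrel is back on its rest at (260,178). Moving to the far one.

Call:
carry_out --pt "0.119 -0.222 -0.006 12.5 -1" --pt "0.119 -0.222 -0.006 12.5 -1" --pt "0.119 -0.222 -0.006 12.5 -1" --pt "0.119 -0.222 -0.006 12.5 -1" --pt "0.119 -0.222 -0.006 12.5 -1" --pt "0.119 -0.222 -0.006 12.5 -1" --pt "0.119 -0.222 -0.006 12.5 -1" --pt "0.119 -0.222 -0.006 12.5 -1" --pt "0.119 -0.222 -0.006 12.5 -1"

```text
time_s: 5.9
tool_pos: [0.622, 0.13, 0.3246]
tool_rot: [-179.9, 0.0, 14.4]
force: [0.3, 0.5, 0.3]
grip_width: 0.087
```

```bash
python3 - <<'E'
from fit import *
o=env.get_obs();print(o['time_s'],o['tool_pos'],o['tool_rot'])
snap('wrist','wr2')
barrels([[('wrist','wr2')]],[(.623,.128,104)])
E
```

```text
5.9 [0.62202257 0.12999747 0.32458982] [-1.79935212e+02  1.36265309e-02  1.43732149e+01]
['wrist'] c [0.6179 0.1401] yaw 104.41 z 0.0445 ext 0.088 2584 rms 0.0448
```

View pics/wr2.png

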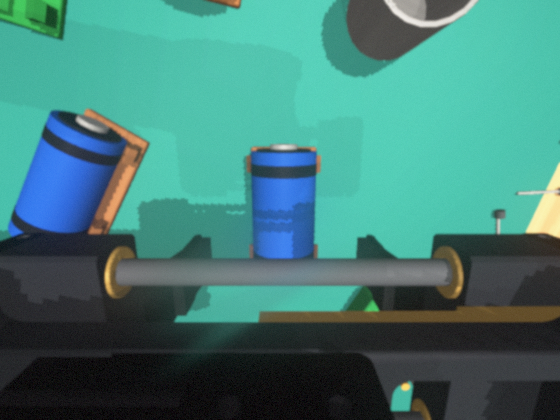

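The far barrel is centred at (284,200). Grasp and lift.

Call:
carry_out --pt "-0.001 0 -0.04 0 -1" --pt "-0.001 0 -0.08 0 -1" --pt "-0.001 0 -0.105 0 -1" --pt "-0.001 0 -0.114 0 -1" --pt "-0.001 0 -0.114 0 -1" --pt "-0.001 0 -0.114 0 1" --pt "-0.001 0 -0.114 0 1" --pt "-0.001 0 -0.114 0 1" --pt "-0.001 0 -0.114 0 1" --pt "-0.001 0 -0.114 0 1" --pt "-0.001 0 -0.114 0 1" --pt "-0.001 0 -0.114 0 1" --pt "-0.001 0 -0.104 0 1" --pt "-0.001 0 -0.084 0 1" --pt "-0.001 0 -0.064 0 1" --pt "-0.001 0 -0.054 0 1" --pt "-0.001 0 -0.054 0 1" --pt "-0.001 0 -0.054 0 1" --pt "-0.001 0 -0.054 0 1" --pt "-0.001 0 -0.054 0 1" --grip_force 25

```text
time_s: 7.95
tool_pos: [0.6212, 0.1276, 0.2695]
tool_rot: [180.0, 0.1, 14.2]
force: [0.7, -0.8, -1.9]
grip_width: 0.0559
```

```bash
python3 - <<'E'
from h import *
o=env.get_obs();print(o['force'],o['wrist_torque'],o['grip_width'])
snap('side','s3');o=env.get_obs();print(o['force'],o['wrist_torque'])
E
```

```text
[ 0.69688175 -0.7917165  -1.92284172] [-0.09935395 -0.00994129 -0.02302567] 0.05588007710413362
[-0.17820691 -0.21927718 -2.41246991] [-0.1058994  -0.01774806  0.02512482]
```

View pics/s3.png

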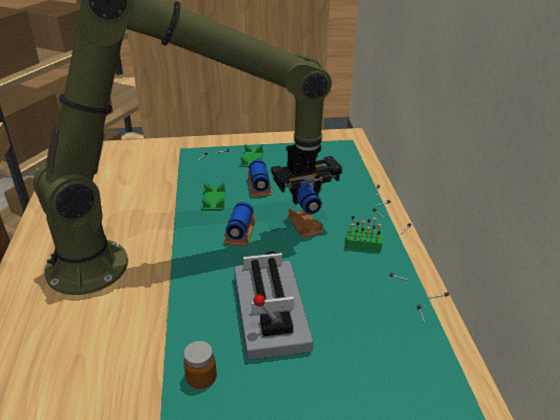

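This one is also empty, at about 2.2 N, and is held clear of its rest. I'll put it back.

Call:
carry_out --pt "0 0 -0.025 0 1" --pt "0 0 -0.045 0 1" --pt "0 0 -0.055 0 1" --pt "0 0 -0.06 0 1" --pt "0 0 -0.06 0 1" --pt "0 0 -0.06 0 1" --pt "0 0 -0.06 0 -1" --pt "0 0 -0.06 0 -1" --pt "0 0 -0.06 0 -1" --pt "0 0 -0.06 0 -1" --pt "0 0 -0.06 0 -1" --pt "0 0 -0.02 0 -1" --pt "0 0 0.02 0 -1" --pt "0 0 0.054 0 -1"

```text
time_s: 9.4
tool_pos: [0.6218, 0.1275, 0.3268]
tool_rot: [180.0, -0.1, 14.2]
force: [-0.0, -0.6, -0.3]
grip_width: 0.0872
```

Call:
carry_out --pt "-0.195 -0.022 0 -30.6 -1" --pt "-0.195 -0.022 0 -30.6 -1" --pt "-0.195 -0.022 0 -30.6 -1" --pt "-0.195 -0.022 0 -30.6 -1" --pt "-0.195 -0.022 0 -30.6 -1" --pt "-0.195 -0.022 0 -30.6 -1" --pt "-0.195 -0.022 0 -30.6 -1" --pt "-0.195 -0.022 0 -30.6 -1" --pt "-0.195 -0.022 0 -30.6 -1" --pt "-0.195 -0.022 0 -30.6 -1"

```text
time_s: 10.4
tool_pos: [0.4273, 0.1056, 0.3246]
tool_rot: [179.9, -0.0, -16.4]
force: [-0.6, -0.3, 0.0]
grip_width: 0.0866
```

```bash
python3 - <<'E'
from fit import *
o=env.get_obs();print(o['time_s'],o['tool_pos'],o['tool_rot'],o['qpos'].round(1))
snap('wrist','wr3');snap('side','s4')
barrels([[('wrist','wr3')]],[(.427,.1055,73.5)])
barrels([[('side','s4')]],[(.504,.35,92),(.623,.128,104.4)])
E
```

```text
10.4 [0.42730899 0.10562338 0.32457001] [ 1.79944279e+02 -8.92687204e-05 -1.64453196e+01] [-41.   -5.   22.8 118.1   2.2  66.6 -35.7]
['wrist'] c [0.4286 0.1178] yaw 73.69 z 0.0444 ext 0.0894 2762 rms 0.0372
['side'] c [0.503  0.3472] yaw 89.97 z 0.0416 ext 0.1014 30 rms 0.002
['side'] c [0.6233 0.1261] yaw 103.81 z 0.0442 ext 0.1107 399 rms 0.0023
```

View pics/wr3.png

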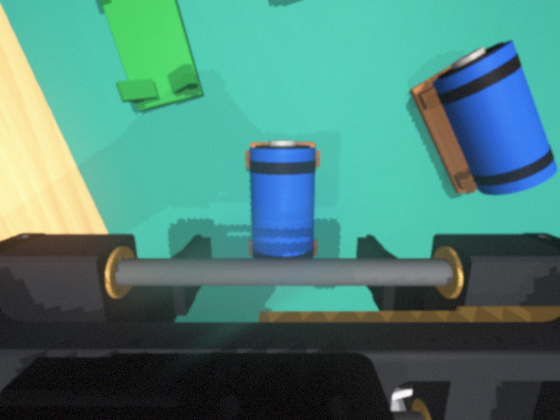

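View pics/s4.png

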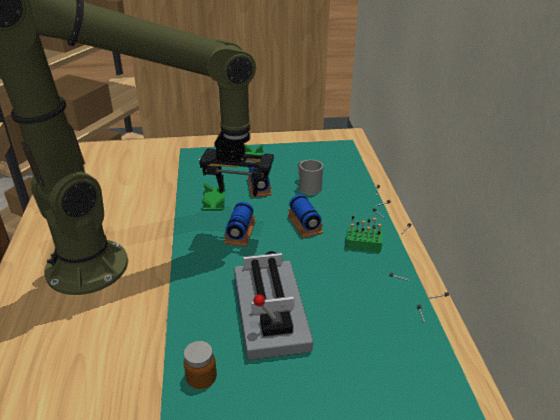

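Both empties are resting. The last barrel is centred at (283,200). I'll grasp it a touch higher, for clearance over the rollers.

Call:
carry_out --pt "-0.001 0 -0.04 0 -1" --pt "-0.001 0 -0.08 0 -1" --pt "-0.001 0 -0.103 0 -1" --pt "-0.001 0 -0.112 0 -1" --pt "-0.001 0 -0.112 0 -1" --pt "-0.001 0 -0.112 0 1" --pt "-0.001 0 -0.112 0 1" --pt "-0.001 0 -0.112 0 1" --pt "-0.001 0 -0.112 0 1" --pt "-0.001 0 -0.112 0 1" --pt "-0.001 0 -0.112 0 1" --pt "-0.001 0 -0.112 0 1" --pt "-0.001 0 -0.102 0 1" --pt "-0.001 0 -0.082 0 1" --pt "-0.001 0 -0.062 0 1" --pt "-0.001 0 -0.052 0 1" --pt "-0.001 0 -0.052 0 1" --pt "-0.001 0 -0.052 0 1" --pt "-0.001 0 -0.052 0 1" --pt "-0.001 0 -0.052 0 1" --grip_force 35

```text
time_s: 12.5
tool_pos: [0.4252, 0.1055, 0.2718]
tool_rot: [179.9, 0.1, -16.4]
force: [-0.1, 0.9, -6.5]
grip_width: 0.0554
```

```bash
python3 - <<'E'
from h import *
snap('side','s5');o=env.get_obs();print(o['time_s'],o['force'],o['wrist_torque'],o['grip_width'],o['tool_pos'])
E
```

```text
12.55 [ 0.38945981 -0.33714929 -6.43465327] [-0.13589169  0.11014448  0.02602962] 0.055399078483646017 [0.4253049  0.10546628 0.27192057]
```

View pics/s5.png

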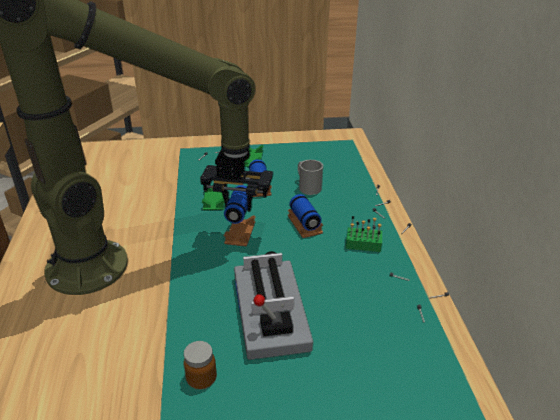

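Loaded one found, at about 6.5 N. I'll carry it over the rollers with a ramped motion.

Call:
carry_out --pt "0 0 0.02 0 1" --pt "0 0 0.045 0 1" --pt "0.002 -0.01 0.06 1 1" --pt "0.006 -0.03 0.06 2.5 1" --pt "0.012 -0.06 0.06 4.5 1" --pt "0.018 -0.09 0.06 6.5 1" --pt "0.024 -0.12 0.06 8.5 1" --pt "0.03 -0.15 0.06 10.5 1" --pt "0.036 -0.18 0.06 12.5 1" --pt "0.042 -0.21 0.06 14.5 1" --pt "0.047 -0.24 0.06 16.5 1" --pt "0.051 -0.265 0.06 18 1" --pt "0.054 -0.28 0.06 19.5 1" --pt "0.054 -0.283 0.06 19.5 1" --pt "0.054 -0.283 0.06 19.5 1" --pt "0.054 -0.283 0.06 19.5 1"

```text
time_s: 14.15
tool_pos: [0.4797, -0.1761, 0.3324]
tool_rot: [-179.9, 0.0, 3.1]
force: [-0.0, 0.0, -6.2]
grip_width: 0.0555
```

```bash
python3 - <<'E'
from fit import *
o=env.get_obs();print(o['time_s'],o['force'],o['grip_width'],o['tool_pos'],o['tool_rot'])
snap('side','s6');snap('wrist','wr6');snap('top','t6')
p=np.load('pics/side0.npz')['p']
for f in['s6']:
    p=np.load('pics/%s.npz'%f)['p'];cv2.imwrite('pics/c6.png',cv2.resize(p[150:370,170:400],None,fx=3,fy=2.7,interpolation=cv2.INTER_CUBIC)[:,:,::-1])
w,p=cloud('side','s6');hsv=cv2.cvtColor(p,cv2.COLOR_RGB2HSV)
m=(hsv[...,0]>108)&(hsv[...,0]<130)&(hsv[...,1]>130)&(w[...,2]>.09)&(w[...,1]<-.08);q=w[m];print(len(q),q.min(0),q.max(0),np.median(q,0))
E
```

```text
14.15 [-0.01650901  0.01516623 -6.18510145] 0.05551374943607777 [ 0.47965263 -0.17613293  0.33237956] [-1.79941551e+02  4.42986767e-02  3.13967817e+00]
662 [ 0.1421347  -0.23472302  0.13587356] [ 0.5750279  -0.08050866  0.69798915] [ 0.47613949 -0.19816804  0.18921497]
```

View pics/c6.png

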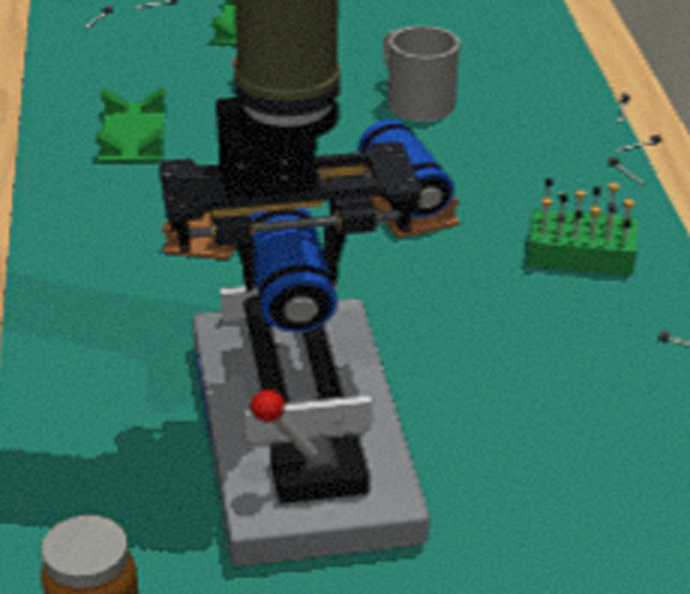

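View pics/wr6.png

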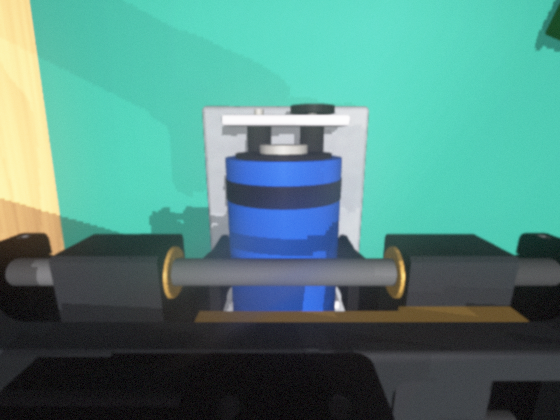

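```bash
python3 - <<'E'
from fit import *
z=np.load('pics/wr6.npz');p=z['p'];cv2.imwrite('pics/c7.png',cv2.resize(p[90:250,190:390],None,fx=4,fy=3.7,interpolation=cv2.INTER_CUBIC)[:,:,::-1])
print(env.get_calibration('wrist'))
w,_=cloud('wrist','wr6')
for uv in [(222,120),(350,120)]: print('plate',onplane('wrist','wr6',uv,.078).round(4),w[uv[1],uv[0]].round(4))
for uv in [(204,107),(368,107)]: print('deck',onplane('wrist','wr6',uv,.042).round(4))
O=np.array([.48,-.178]);a=np.radians(3.1);Rm=np.array([[np.cos(a),-np.sin(a)],[np.sin(a),np.cos(a)]])
for l in [(-.075,.095),(.075,.095)]: print('expected deck',O+Rm@l)
hsv=cv2.cvtColor(p,cv2.COLOR_RGB2HSV)
m=(hsv[...,0]>108)&(hsv[...,0]<130)&(hsv[...,1]>130);m[235:]=0;m[:,:215]=0;m[:,350:]=0
P=w[m];P=P[np.isfinite(P[:,0])]
def res(t):
    d=P[:,:2]-t[:2];s=np.array([-np.sin(t[2]),np.cos(t[2])]);return np.hypot(d@[-s[1],s[0]],P[:,2]-t[3])-.029
s=least_squares(lambda t:np.r_[res(t),t[1]+.178],[.48,-.178,np.radians(3.1),.164],loss='soft_l1',f_scale=.003);print('barrel',s.x,np.degrees(s.x[2]))
print('axial end', P[:,1].max())
E
```

```text
{'K': array([[289.82827013,   0.        , 283.53518378],
       [  0.        , 289.82827013, 209.67578782],
       [  0.        ,   0.        ,   1.        ]]), 'k1': -0.0032044370581025545, 'T_tool_cam': array([[ 9.99999996e-01,  2.46087457e-06,  9.16702778e-05,
        -1.08611670e-03],
       [-2.53677547e-05,  9.68054215e-01,  2.50740973e-01,
        -6.83158242e-02],
       [-8.81247567e-05, -2.50740974e-01,  9.68054211e-01,
         2.06594720e-02],
       [ 0.00000000e+00,  0.00000000e+00,  0.00000000e+00,
         1.00000000e+00]])}
plate [[ 0.4267 -0.0993  0.078 ]] [ 0.4264 -0.0993  0.0768]
plate [[ 0.5254 -0.0939  0.078 ]] [ 0.5328 -0.0918  0.0436]
deck [[ 0.4034 -0.0879  0.042 ]]
deck [[ 0.5478 -0.0799  0.042 ]]
expected deck [ 0.39997226 -0.08719493]
expected deck [ 0.54975276 -0.07908311]
barrel [ 0.47855897 -0.178       0.05743746  0.16330733] 3.2909241344717977
axial end -0.11682201644735604
```

View pics/c7.png

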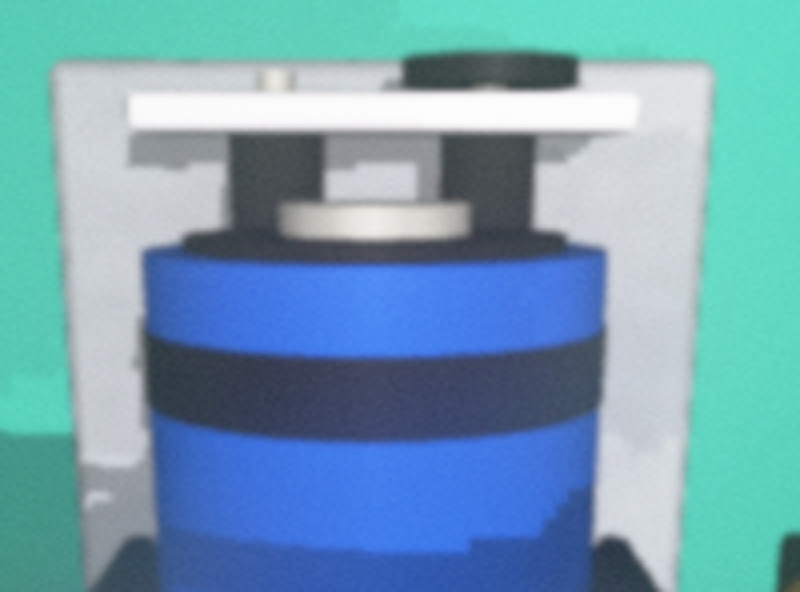

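```bash
python3 - <<'E'
from h import *
print(onplane('wrist','wr6',(284,160.8),.192),onplane('wrist','wr6',(236,158),.163))
print(env.get_obs()['tool_pos'],env.get_obs()['time_s'])
w,p=cloud('side','s6')
hsv=cv2.cvtColor(p,cv2.COLOR_RGB2HSV)
m=(hsv[...,0]>108)&(hsv[...,0]<130)&(hsv[...,1]>130)&(w[...,2]>.12)&(w[...,2]<.2)&(w[...,1]<-.08)&(abs(w[...,0]-.48)<.04);q=w[m];print(len(q),np.percentile(q,[1,50,99],0))
E
```

```text
[[ 0.47554041 -0.11810932  0.192     ]] [[ 0.45132012 -0.12052538  0.163     ]]
[ 0.47975238 -0.17627033  0.33268351] 14.3
553 [[ 0.45036075 -0.23189417  0.13789313]
 [ 0.47713453 -0.19530767  0.18708124]
 [ 0.50821591 -0.12673014  0.19467343]]
```

The barrel needs about +2 mm in x and -3 mm in y. Lowering slowly.

Call:
carry_out --pt "0.0015 -0.003 0 0 1" --pt "0.0015 -0.003 -0.015 0 1" --pt "0.0015 -0.003 -0.035 0 1" --pt "0.0015 -0.003 -0.05 0 1" --pt "0.0015 -0.003 -0.058 0 1" --pt "0.0015 -0.003 -0.062 0 1" --pt "0.0015 -0.003 -0.065 0 1" --pt "0.0015 -0.003 -0.067 0 1" --pt "0.0015 -0.003 -0.068 0 1" --pt "0.0015 -0.003 -0.068 0 1" --pt "0.0015 -0.003 -0.068 0 1"

```text
time_s: 15.4
tool_pos: [0.4813, -0.1804, 0.2651]
tool_rot: [180.0, -0.0, 3.1]
force: [0.5, 0.1, -7.0]
grip_width: 0.0559
```

Call:
carry_out --pt "0 0 -0.001 0 1" --pt "0 0 -0.002 0 1" --pt "0 0 -0.002 0 1" --pt "0 0 -0.002 0 1"

```text
time_s: 15.8
tool_pos: [0.4812, -0.1804, 0.2627]
tool_rot: [180.0, 0.0, 3.1]
force: [-0.1, -0.3, -7.1]
grip_width: 0.0559
```

```bash
python3 - <<'E'
from h import *
snap('side','s7');o=env.get_obs();print(o['time_s'],o['force'],o['tool_pos'])
p=np.load('pics/s7.npz')['p'];cv2.imwrite('pics/c8.png',cv2.resize(p[180:360,200:350],None,fx=4,fy=3.3,interpolation=cv2.INTER_CUBIC)[:,:,::-1])
E
```

```text
15.85 [-0.06977285  0.18326534 -6.14452808] [ 0.48114789 -0.18039556  0.26277001]
```

View pics/c8.png

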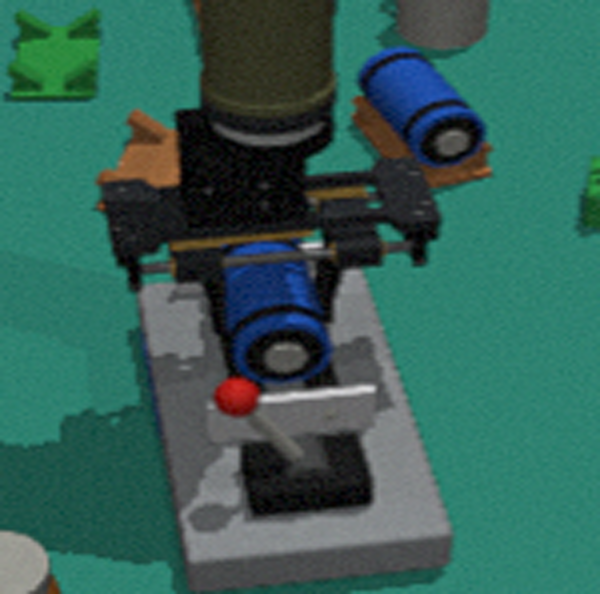

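No contact yet, so I'll step down further in 1 mm increments.

Call:
carry_out --pt "0 0 -0.001 0 1" --pt "0 0 -0.001 0 1" --pt "0 0 -0.002 0 1" --pt "0 0 -0.002 0 1"

```text
time_s: 16.25
tool_pos: [0.4813, -0.1807, 0.2625]
tool_rot: [-179.9, 0.0, 3.1]
force: [-6.9, 2.2, 12.0]
grip_width: 0.0561
```

Contact is felt. I'll ease back 1 mm in z and x, then release.

Call:
carry_out --pt "-0.001 0 0.001 0 1" --pt "-0.001 0 0.001 0 1" --pt "-0.001 0 0.001 0 1"

```text
time_s: 16.55
tool_pos: [0.4808, -0.1805, 0.2625]
tool_rot: [180.0, -0.1, 3.1]
force: [-1.1, 1.7, 4.7]
grip_width: 0.0557
```

Call:
carry_out --pt "0 0 0 0 0.2" --pt "0 0 0 0 0" --pt "0 0 0 0 -0.5" --pt "0 0 0 0 -1" --pt "0 0 0 0 -1" --pt "0 0 0 0 -1" --pt "0 0 0.02 0 -1" --pt "0 0 0.06 0 -1" --pt "0 0 0.1 0 -1" --pt "0 0 0.12 0 -1" --pt "0 0 0.12 0 -1"

```text
time_s: 17.65
tool_pos: [0.4811, -0.1811, 0.3849]
tool_rot: [180.0, -0.4, 3.1]
force: [-0.2, 1.0, 0.1]
grip_width: 0.0871
```

```bash
python3 - <<'E'
from h import *
snap('side','s8');snap('wrist','wr8');o=env.get_obs();print(o['time_s'],o['force'],o['tool_pos'],o['grip_width'])
p=np.load('pics/s8.npz')['p'];cv2.imwrite('pics/c9.png',cv2.resize(p[200:380,200:350],None,fx=4,fy=3.3,interpolation=cv2.INTER_CUBIC)[:,:,::-1])
E
```

```text
17.75 [ 0.04721267  0.48353583 -0.18998534] [ 0.48006027 -0.18031776  0.38147487] 0.08720019906974597
```

View pics/c9.png

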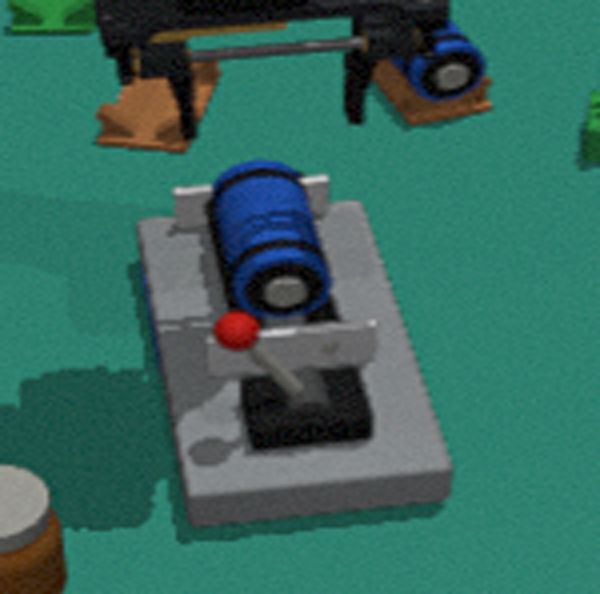

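View pics/wr8.png

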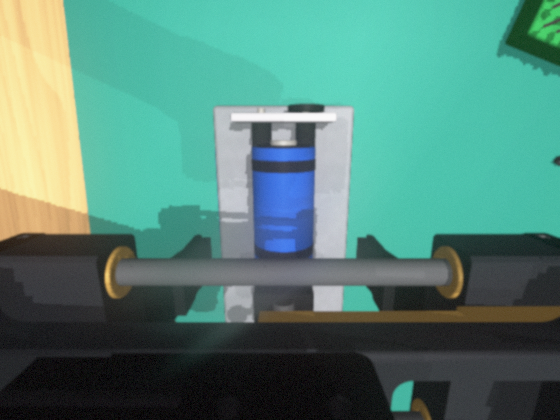

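The barrel lies along the rollers, parallel and between the plates; it shows in the crop at (270,240). Next the switch: close the fingers and go to the robot side of the knob.

Call:
carry_out --pt "-0.03 -0.045 0 0 1" --pt "-0.055 -0.09 0 0 1" --pt "-0.08 -0.13 0 0 1" --pt "-0.083 -0.136 0 0 1" --pt "-0.083 -0.136 0 0 1" --pt "-0.083 -0.136 -0.03 0 1" --pt "-0.083 -0.136 -0.06 0 1" --pt "-0.083 -0.136 -0.075 0 1" --pt "-0.083 -0.136 -0.075 0 1" --pt "-0.083 -0.136 -0.075 0 1" --grip_force 20

```text
time_s: 18.75
tool_pos: [0.3981, -0.3151, 0.3064]
tool_rot: [-180.0, 0.1, 3.2]
force: [-0.0, 0.2, 0.3]
grip_width: 0.0154
```

```bash
python3 - <<'E'
from h import *
snap('side','s9');o=env.get_obs();print(o['time_s'],o['force'],o['tool_pos'],o['grip_width'])
p=np.load('pics/s9.npz')['p'];cv2.imwrite('pics/c10.png',cv2.resize(p[220:400,170:350],None,fx=4,fy=3.3,interpolation=cv2.INTER_CUBIC)[:,:,::-1])
E
```

```text
18.8 [-0.09739308  0.07351716 -0.23834788] [ 0.39814165 -0.31561013  0.30714513] 0.011244861625138625
```

View pics/c10.png

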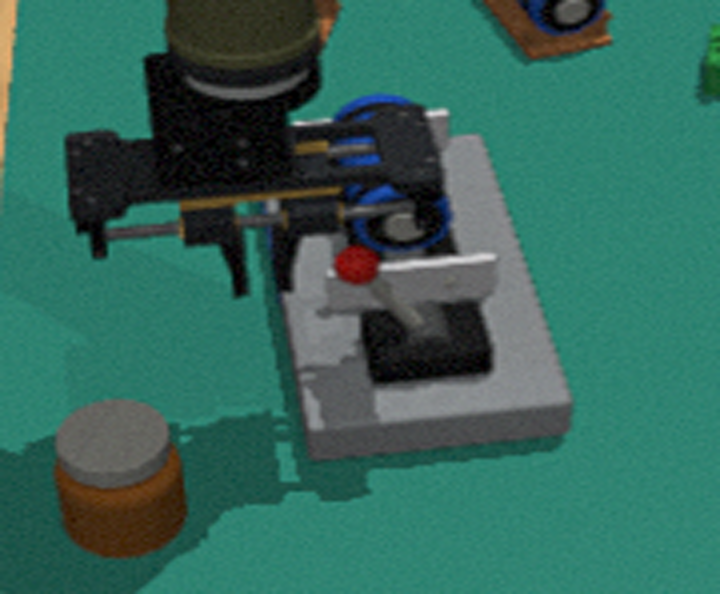

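The fingers are beside the knob (crop 357,265). Push away from the robot.

Call:
carry_out --pt "0 0 0 0 1" --pt "0 0 0 0 1" --pt "0.01 0.0005 0 0 1" --pt "0.02 0.001 0 0 1" --pt "0.03 0.0015 0 0 1" --pt "0.04 0.002 0 0 1" --pt "0.05 0.0025 0 0 1" --pt "0.06 0.003 0 0 1" --pt "0.07 0.0035 0 0 1" --pt "0.08 0.004 0 0 1" --pt "0.085 0.0045 0 0 1" --pt "0.09 0.005 0 0 1" --pt "0.09 0.005 0 0 1"

```text
time_s: 20.1
tool_pos: [0.4878, -0.3111, 0.3066]
tool_rot: [180.0, -0.0, 3.1]
force: [-0.1, -0.2, -0.0]
grip_width: 0.0007
```

```bash
python3 - <<'E'
from h import *
snap('side','s10');o=env.get_obs();print(o['time_s'],o['force'],o['tool_pos'],o['grip_width'])
p=np.load('pics/s10.npz')['p'];cv2.imwrite('pics/c11.png',cv2.resize(p[220:400,170:350],None,fx=4,fy=3.3,interpolation=cv2.INTER_CUBIC)[:,:,::-1])
E
```

```text
20.15 [-0.4368709  -1.00079225  0.39215425] [ 0.4873895  -0.31120731  0.30664977] 0.0003674729377393988
```

View pics/c11.png

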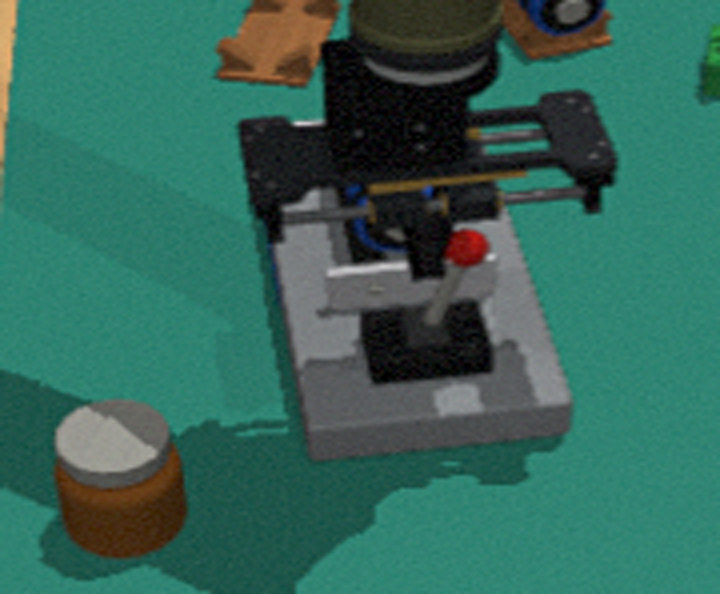

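The lever is well past the middle. I'll keep pushing in small steps to feel for the stop.

Call:
carry_out --pt "0.004 0 0 0 1" --pt "0.008 0.0005 0 0 1" --pt "0.011 0.0005 0 0 1" --pt "0.011 0.0005 0 0 1"

```text
time_s: 20.55
tool_pos: [0.4987, -0.3107, 0.3068]
tool_rot: [180.0, -0.0, 3.1]
force: [0.1, -0.4, -0.6]
grip_width: 0.0004
```

Call:
carry_out --pt "0.003 0 0 0 1" --pt "0.006 0 0 0 1" --pt "0.006 0 0 0 1"

```text
time_s: 20.85
tool_pos: [0.5044, -0.3109, 0.3067]
tool_rot: [180.0, 0.0, 3.1]
force: [-0.5, 0.5, -0.3]
grip_width: 0.0006
```

```bash
python3 - <<'E'
from h import *
snap('side','s11');o=env.get_obs();print(o['time_s'],o['force'],o['tool_pos'],o['grip_width'])
p=np.load('pics/s11.npz')['p'];cv2.imwrite('pics/c12.png',cv2.resize(p[220:400,170:350],None,fx=4,fy=3.3,interpolation=cv2.INTER_CUBIC)[:,:,::-1])
w,p=cloud('side','s11');hsv=cv2.cvtColor(p,cv2.COLOR_RGB2HSV);m=((hsv[...,0]<5)|(hsv[...,0]>175))&(hsv[...,1]>180)&(hsv[...,2]>90)&(w[...,2]>.1)&(w[...,1]<0)
print('knob',np.median(w[m],0),w[m].min(0),w[m].max(0))
E
```

```text
20.9 [-0.4677869   0.32805432 -0.98076691] [ 0.50441894 -0.31088359  0.30678799] 0.0002427836677220709
knob [ 0.52508742 -0.31705503  0.1416235 ] [ 0.51558523 -0.32434584  0.13096525] [ 0.535766   -0.30754793  0.14789727]
```

View pics/c12.png

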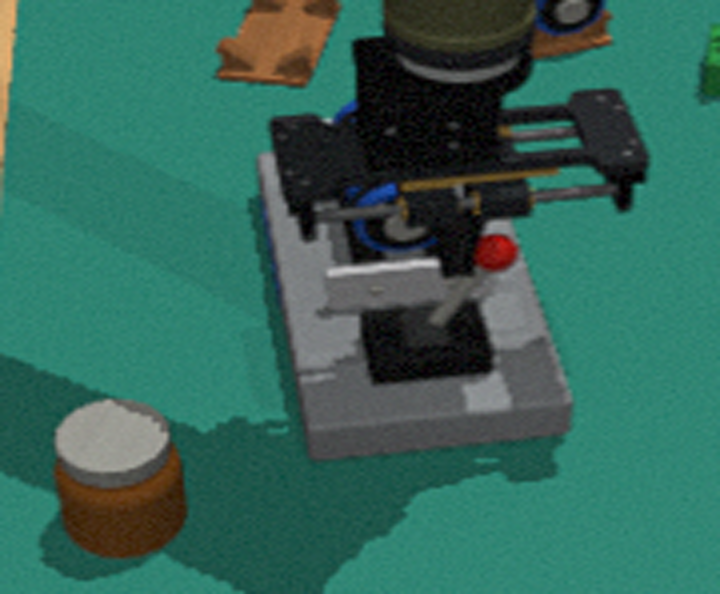

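Call:
carry_out --pt "0.002 0 0 0 1" --pt "0.003 0 0 0 1" --pt "0.003 0 0 0 1"

```text
time_s: 21.2
tool_pos: [0.5056, -0.3113, 0.3066]
tool_rot: [-179.9, 0.2, 3.0]
force: [-7.0, 0.9, 4.0]
grip_width: 0.0004
```

Call:
carry_out --pt "0.002 0 0 0 1" --pt "0.002 0 0 0 1"

```text
time_s: 21.4
tool_pos: [0.5064, -0.3115, 0.3065]
tool_rot: [-179.8, 0.4, 3.0]
force: [-11.3, 1.9, 6.9]
grip_width: 0.0004
```

The lever is firmly at its stop. Backing off and retreating, then a final check.

Call:
carry_out --pt "-0.01 0 0 0 1" --pt "-0.025 0 0 0 1" --pt "-0.025 0 0.04 0 1" --pt "-0.025 0 0.08 0 1" --pt "-0.025 0 0.12 0 1" --pt "-0.04 0.04 0.14 0 1" --pt "-0.05 0.08 0.14 0 1" --pt "-0.06 0.12 0.14 0 1" --pt "-0.06 0.16 0.14 0 1" --pt "-0.06 0.2 0.14 0 1" --pt "-0.06 0.24 0.14 0 1" --pt "-0.06 0.28 0.14 0 1" --pt "-0.06 0.3 0.14 0 1" --pt "-0.06 0.3 0.14 0 1"

```text
time_s: 22.8
tool_pos: [0.4491, -0.0075, 0.4469]
tool_rot: [-179.9, -0.1, 3.4]
force: [-0.1, 0.2, 0.4]
grip_width: 0.0005
```

```bash
python3 - <<'E'
from fit import *
snap('side','s12');snap('top','t12');o=env.get_obs();print(o['time_s'],o['force'],o['tool_pos'])
barrels([[('side','s12')]],[(.504,.35,92),(.623,.128,104.4)])
w,p=cloud('side','s12');hsv=cv2.cvtColor(p,cv2.COLOR_RGB2HSV);m=((hsv[...,0]<5)|(hsv[...,0]>175))&(hsv[...,1]>180)&(hsv[...,2]>90)&(w[...,2]>.1)&(w[...,1]<0)
print('knob',np.median(w[m],0))
m=(hsv[...,0]>108)&(hsv[...,0]<130)&(hsv[...,1]>130)&(w[...,2]>.07)&(w[...,2]<.14)&(w[...,1]<-.08)&(abs(w[...,0]-.48)<.05);P=w[m]
def res(t):
    d=P[:,:2]-t[:2];return np.hypot(d@[np.cos(t[2]),np.sin(t[2])],P[:,2]-t[3])-.029
s=least_squares(lambda t:np.r_[res(t),t[1]+.178],[.48,-.178,.054,.094],loss='soft_l1',f_scale=.003).x
print('cradle barrel',s[:2],np.degrees(s[2]),s[3],'y ext',np.percentile(P[:,1],[1,99]))
E
```

```text
22.9 [ 0.4256241  -0.25274456 -0.07685192] [ 0.44923552 -0.0113304   0.44702908]
['side'] c [0.5044 0.3482] yaw 91.52 z 0.0444 ext 0.1122 256 rms 0.0027
['side'] c [0.623  0.1272] yaw 104.16 z 0.0443 ext 0.1101 399 rms 0.0025
knob [ 0.52544154 -0.3168219   0.1422123 ]
cradle barrel [ 0.48123839 -0.178     ] 3.1044468560160356 0.09352206910588627 y ext [-0.23699492 -0.12472431]
```

View pics/s12.png

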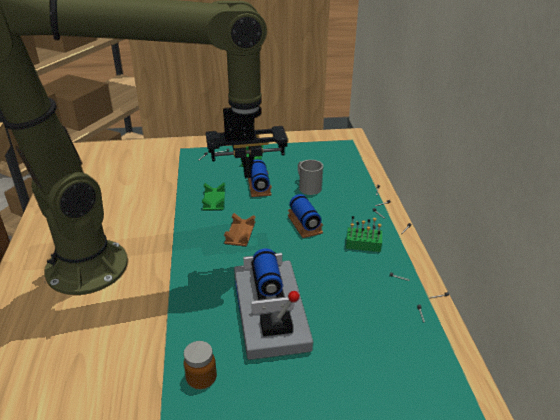

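View pics/t12.png

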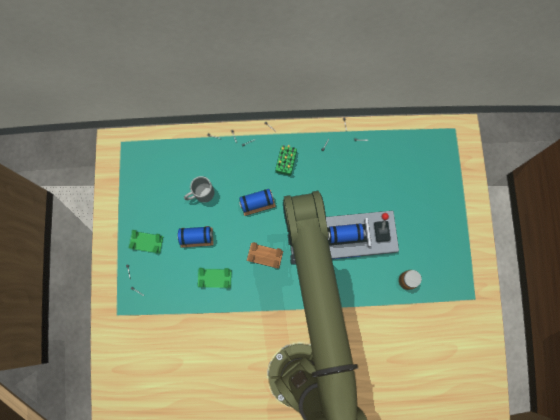

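The final views show the barrel on the rollers at (267,275 side). The red knob is swung away at (293,296), both empties are on their rests and the bystanders have not moved.

```bash
python3 -c "
from cell import env
print(env.sign_off())"
```

```text
the job is handed in; nothing more can be done
None
```

The loaded barrel is lying along the rollers, the red switch is fully over, and I handed the job in at 22.9 s of the 72 s allowed.

- **Weighing:** I lifted all three. The two at (0.504, 0.350) and (0.623, 0.128) read about 2.2 N, so they are empty; I set each back on its own brown rest. The one at (0.427, 0.105) read about 6.5 N, so it is the loaded one.
- **Placing:** I lowered it onto the rollers by feel. While feeling for the rollers I overshot slightly: the wrist read 12 N upwards, meaning roughly 18 N on the rollers. I eased off 1 mm before letting go.
- **Last check of the barrel:** Its centre height is 93.5 mm (94 expected) and its yaw is 3.1°, matching the machine. It sits about 1 mm off across the rollers and about 3 mm off along them.
- **Switch:** I pushed the lever until it met its stop at about 11 N. After I backed off, the knob stayed at x = 0.525, which mirrors its starting position of 0.449 about the pivot.
- **Empties and bystanders:** Both empty barrels measured within about 2 mm of where they started. The mug, bur block and jar look unmoved in the pictures; I did not measure them again.
- **Disagreement:** The wrist and the fixed cameras differed by 1–2 mm in the barrel positions, within the stated calibration. No check failed.

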